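# Put the mixed-up sample jars back on their own adapter plates

### The job

The four sample jars beside the analyser have been left on each other's adapter plates: put every jar upright in the middle of the plate of its own shape (wide round jar on the large round plate, slim round jar on the small round one, square on square, oblong on oblong), with the square and oblong jars turned to line up with their plates. No plate takes two jars, so park a jar on the empty hexagonal plate when you need room. Set the jars down rather than dropping them, keep them upright, and leave the glass beaker alone.

Things in the scene. Friction and masses are not known exactly. Their poses are not given: they have to be found in the camera images.
- jar_wide: Wide round sample jar: lid diameter 62 mm, 62 mm high. Dark body under a flat white lid that forms the top 22 mm and is the widest part (body 1.5 mm narrower per side); weighs 80 to 310 g. Origin at the centre of its underside, z up.
- jar_slim: Slim round sample jar, the tallest: lid diameter 36 mm, 84 mm high. Dark body under a flat white lid that forms the top 22 mm and is the widest part (body 1.5 mm narrower per side); weighs 80 to 310 g. Origin at the centre of its underside, z up.
- jar_square: Square sample jar: lid 46 x 46 mm, 70 mm high. Dark body under a flat white lid that forms the top 22 mm and is the widest part (body 1.5 mm narrower per side); weighs 80 to 310 g. Origin at the centre of its underside, z up, x and y along its sides.
- jar_oblong: Oblong sample jar, the lowest: lid 64 mm (along x) by 38 mm (along y), 56 mm high. Dark body under a flat white lid that forms the top 22 mm and is the widest part (body 1.5 mm narrower per side); weighs 80 to 310 g. Origin at the centre of its underside, z up.
- plate_large_round: Large round grey plate, diameter 100 mm, where the wide round jar belongs. It is fixed to the bench, 12 mm thick with a flat top; origin at the centre of its underside, on the bench, z up.
- plate_small_round: Small round grey plate, diameter 76 mm, where the slim round jar belongs. It is fixed to the bench, 12 mm thick with a flat top; origin at the centre of its underside, on the bench, z up.
- plate_square: Square grey plate, 84 x 84 mm, where the square jar belongs. It is fixed to the bench, 12 mm thick with a flat top; origin at the centre of its underside, on the bench, z up, x and y along its sides.
- plate_oblong: Oblong grey plate, 106 mm (along x) by 70 mm (along y), where the oblong jar belongs. It is fixed to the bench, 12 mm thick with a flat top; origin at the centre of its underside, on the bench, z up.
- plate_hexagon: Hexagonal grey plate, 92 mm across the flats, empty at the start: the spare place on which a jar may be parked. It is fixed to the bench, 12 mm thick with a flat top; origin at the centre of its underside, on the bench, z up.
- beaker: Open glass beaker, 52 mm across the rim, 70 mm high, loose on the bench beside the plates; not to be disturbed. Origin at the centre of its underside, z up.

How it is judged (in metres and radians):
At the end, for the whole second after the job is handed in: Each jar stands upright (within 0.1 rad) and at rest on the top of the plate of its own shape, its centre within 12 mm of the plate's centre; the oblong jar's long axis is within 0.3 rad of its plate's, and the square jar's sides are within 0.3 rad of its plate's sides (horizontal distance between jar_wide and plate_large_round below 0.012 m and z of jar_wide in the frame of plate_large_round between 0.009 and 0.016 m and angle between each of jar_wide, jar_slim, jar_square, jar_oblong's own z axis and vertical below 0.1 rad and linear speed of each of jar_wide, jar_slim, jar_square, jar_oblong below 0.02 m/s and horizontal distance between jar_slim and plate_small_round below 0.012 m and z of jar_slim in the frame of plate_small_round between 0.009 and 0.016 m and horizontal distance between jar_square and plate_square below 0.012 m and z of jar_square in the frame of plate_square between 0.009 and 0.016 m and horizontal distance between jar_oblong and plate_oblong below 0.012 m and z of jar_oblong in the frame of plate_oblong between 0.009 and 0.016 m and angle between the x axis of jar_oblong and the x axis of plate_oblong, either way round below 0.3 rad and (angle between the x axis of jar_square and the x axis of plate_square, either way round below 0.3 rad or angle between the x axis of jar_square and the y axis of plate_square, either way round below 0.3 rad)); the robot touches nothing.
It fails at once if a jar let go more than 25 mm above the plates' tops ((height (world z) of jar_wide above 0.037 m and contact force between jar_wide and the fingers below 0.05 N) or (height (world z) of jar_slim above 0.037 m and contact force between jar_slim and the fingers below 0.05 N) or (height (world z) of jar_square above 0.037 m and contact force between jar_square and the fingers below 0.05 N) or (height (world z) of jar_oblong above 0.037 m and contact force between jar_oblong and the fingers below 0.05 N)).
It fails at once if a jar tipped by more than 40 degrees (angle between any of jar_wide, jar_slim, jar_square, jar_oblong's own z axis and vertical above 0.7 rad).
It fails at once if the beaker shifted by more than 25 mm or tipped (distance of beaker from where it was at the start of the episode above 0.025 m or angle between beaker's own z axis and vertical above 0.3 rad).
It also fails if it takes over 136 s, if anything falls off the work surface, if the arm or the gripper's body presses on something with over 40 N, if the wrist force passes 120 N, or if a joint passes its speed limit or range.

### The arm

A 6-joint arm with a two-finger parallel gripper is mounted at the origin on the work surface. World frame = base frame: x ahead of the robot, y to its left, z up, the work surface at z = 0. Lengths are in mm, angles in rad, forces in N, time in s.
With the tool pointing down it reaches from about 325 to 900 mm from the base axis. Payload 6.1 kg.
Tool frame: the origin (TCP) lies at the very end of the fingers, on their centre line; the grasp point (between the pads) lies 19 mm behind it; z points along the fingers, y is the line along which they close (so a half turn about z gives the same grasp; the last joint's range is limited). The gripper opens to 85 mm and grips with 20 to 120 N. Pads are 22 mm wide; open, the fingers measure 114 mm over their backs; the gripper's body (76 mm by 85 mm) begins 54 mm behind the grasp point. The pads swing forward as they close: fully open they stand 13 mm farther back than shut.
Start: joints at [1.145, 0.22, 1.526, -0, 1.395, -0.126], TCP at [184.579, 597.115, 231.3] pointing down, gripper open.
Joint ranges: [-2.98, 2.98], [-0.91, 2.08], [0.09, 2.57], [-1.24, 4.39], [0.2, 2.65], [-2.68, 2.68]. Speed limits (rad/s): [2.57, 2.57, 3.01, 3.14, 3.14, 3.14].

### API

Orientations are given as a rotation vector (axis times angle).
In Python, from cell import arm gives the robot as it stands.
- The arm moves only by the tool jog_arm, never from a script. Its argument "motion" is text: rows parted by semicolons, each of 4 numbers parted by spaces: the shift along the tool's x, y, z in cm, then the turn about the tool's z in degrees. A call has 1 to 8 rows; each row shifts and turns the commanded pose from where the row before left it, along the tool's axes as they then stand; what a row does not reach is not made up. A row lasts 1/8 s, in which the tool goes at most 62.5 mm and 10.7 degrees, less where a joint would pass 70% of its speed; a pose out of reach is approached as far as the arm can. A call is refused whole if a number of a shift passes 6.25 or a number of a turn 10.7, either way. A call with a gripper value outside its range is refused whole. "fingers" is the finger opening in cm, from 0 to 8.54, set as the call begins (left out, the last holds). The fingers move at their own pace and stop on an object; "force" is the grip in N (left out, the last holds). Time passes only in rows, so rows that do not move let the fingers close. It gives the time, the measured TCP pose, the force, the opening and the grip force at its end, in the units of the state.
- arm.read_state(): the state, without advancing time (a new reading comes with each control period).
- arm.get_image(name): name is "scene" or "top"; returns a dict with "img" (480x640x3 uint8, red, green, blue), "fov_y" (degrees; the focal length in pixels is half the picture's height over the tangent of half this angle, whatever the lens; pixels are square), "cx", "cy" (the principal point, pixels), "distortion" ([k1, k2, p1, p2, k3] as OpenCV has them; the pictures are not rectified), "world_from_camera" (4x4, takes a point from camera to world coordinates). Camera axes: x right, y up, looking along -z (the intrinsics and any distortion apply to the point x, -y, -z); pixel columns grow to the right and rows downward; lengths in mm; the calibration is good to about 2 mm. A picture is of the moment at which its call begins. There is no depth.
- arm.hand_in(): hands the job in; it is judged then, once.
The state is a dict: "t": time; "qpos": joint angles; "qvel": joint speeds; "effort": joint torques, N m; "tool_pos": TCP position; "eef_rot": TCP orientation; "contact_force": force on the tool from outside, world axes, zero at the start; "moment": the same for the moment, N m; "finger_gap": finger opening in mm; "grasp_force": force on a finger pad.
Only numpy, scipy, OpenCV 4.12 (cv2) and the standard library are available. Lean on these libraries where they do the work, as an engineer would, in place of code of your own. Each camera call takes 0.05 s, during which the arm holds its last target. There are 200 camera calls.

## Working session

There is one attempt and no reset: what is moved stays moved. The work goes in short steps, Python scripts to look and compute and a tool call to move; the robot and the scene stay as the last step left them, time stands still between calls to the robot, and variables do not carry over. Pictures are saved under pics/ and viewed, at most 14 in all, crops included, and the job is handed in when it is done.

Besides the shell and the picture viewer there is one more tool, called after "Call:" by a JSON object that holds its "name" and its "arguments", one argument or row to a line. jog_arm: Moves the arm, as the interface text tells. Its arguments: {"type":"object","properties":{"motion":{"type":"string"},"fingers":{"type":"number"},"force":{"type":"number"}},"required":["motion"]}

```bash
mkdir -p pics; ls; python3 - <<'E'
from cell import arm
import cv2
for n in ("top","scene"):
    d=arm.get_image(n); cv2.imwrite(f"pics/{n}0.png",d["img"][:,:,::-1])
    print(n,d["fov_y"],d["cx"],d["cy"],d["distortion"]);print(d["world_from_camera"])
print(arm.read_state())
E
```

```text
pics
top 57.63390459153159 317.51500986868297 252.60319755007237 [-0.08989753  0.          0.          0.          0.        ]
[[-1.69884864e-02  9.89324599e-01 -1.44735028e-01  4.57263421e+02]
 [-9.99855548e-01 -1.67336044e-02  2.97831058e-03 -8.81063346e+00]
 [ 5.24577209e-04  1.44764718e-01  9.89465968e-01  8.42270583e+02]
 [ 0.00000000e+00  0.00000000e+00  0.00000000e+00  1.00000000e+00]]
scene 44.28950080253021 309.0304629152082 233.5339675527162 [0.05642072 0.         0.         0.         0.        ]
[[ 2.33242885e-01 -8.41979932e-01  4.86484893e-01  1.08268880e+03]
 [ 9.72418190e-01  2.02361397e-01 -1.15985902e-01 -9.99173360e+01]
 [-7.87960894e-04  5.00119645e-01  8.65955957e-01  9.47971182e+02]
 [ 0.00000000e+00  0.00000000e+00  0.00000000e+00  1.00000000e+00]]
{'t': 0.1, 'qpos': array([ 1.14491605e+00,  2.21184317e-01,  1.52751332e+00, -2.36634828e-05,
        1.39474706e+00, -1.26086958e-01]), 'qvel': array([ 2.12552727e-04, -1.61040960e-03, -2.94255227e-03, -1.58203792e-03,
       -3.13356239e-04,  7.92716299e-05]), 'effort': array([ 1.29917153e-03, -4.98248684e+01, -3.90549195e+01, -2.75964721e-04,
        5.66878414e-03, -3.90171112e-05]), 'tool_pos': array([184.34232857, 596.5983372 , 230.27691777]), 'eef_rot': array([-4.69074052e-01, -3.10588734e+00,  2.80863518e-03]), 'contact_force': array([ 0.14522769, -0.27370699, -0.17529718]), 'moment': array([ 0.0213536 , -0.02463678, -0.02792547]), 'grasp_force': 0.0, 'finger_gap': 85.2756230492056}
```

View pics/top0.png

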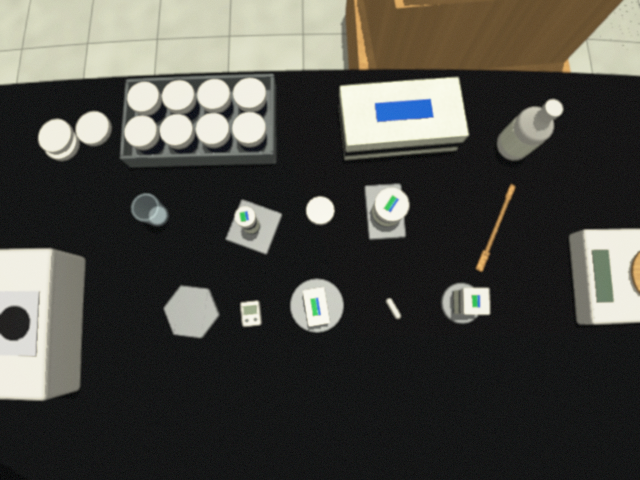

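View pics/scene0.png

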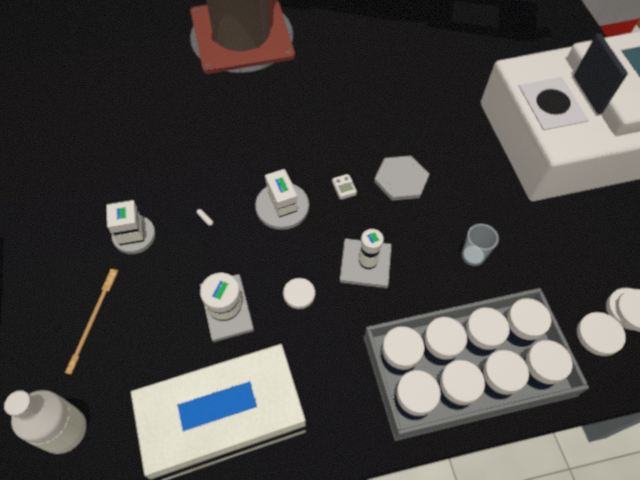

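The top view shows the slim jar on the square plate (250,222), the wide jar on the oblong plate (390,208), the oblong jar on the large round plate (317,306), the square jar on the small round plate (468,302), the empty hexagon at (191,312) and the beaker at (150,210). The scene view agrees. I'll measure poses by fitting the models to both images.

```bash
cat > h.py <<'E'
import numpy as np, cv2
from scipy.optimize import minimize
from cell import arm
JAR={'wide':('r',62,62,62),'slim':('r',36,36,84),'square':('b',46,46,70),'oblong':('b',64,38,56)}
PLT={'wide':('r',100,100),'slim':('r',76,76),'square':('b',84,84),'oblong':('b',106,70),'hex':('h',92,92)}
def outline(k,a,b):
    if k=='b': return np.array([[a,b],[-a,b],[-a,-b],[a,-b]])/2
    n=6 if k=='h' else 48; r=a/2/(np.cos(np.pi/6) if k=='h' else 1)
    t=np.arange(n)*2*np.pi/n; return r*np.c_[np.cos(t),np.sin(t)]
def K(d):
    f=240/np.tan(np.radians(d['fov_y']/2)); return np.array([[f,0,d['cx']],[0,f,d['cy']],[0,0,1.]]),np.array(d['distortion'])
def proj(d,P):
    T=np.linalg.inv(d['world_from_camera']); c=P@T[:3,:3].T+T[:3,3]
    return cv2.projectPoints((c*[1,-1,-1]).reshape(-1,1,3),np.zeros(3),np.zeros(3),*K(d))[0].reshape(-1,2)
def ray(d,uv,z):
    k,dist=K(d); p=cv2.undistortPoints(np.array([[uv]],float),k,dist).ravel(); M=d['world_from_camera']
    v=M[:3,:3]@[p[0],-p[1],-1]; return (M[:3,3]+v*(z-M[2,3])/v[2])[:2]
def prism(o,x,y,a,z0,z1):
    c,s=np.cos(a),np.sin(a); q=o@np.array([[c,s],[-s,c]])+[x,y]
    return [np.c_[q,np.full(len(q),z)] for z in (z0,z1)]
S=4
def fit(ims,pl,jar,x0,half=95,which=None):
    """pose of plate (x,y,yaw) and jar (x,y,yaw) by class-variance matching"""
    crops=[]
    for d in ims:
        u,v=proj(d,np.array([[x0[0],x0[1],30]]))[0].astype(int); w=half*0.55
        a,b=max(int(u-w),0),max(int(v-w),0); g=d['img'][b:int(v+w),a:int(u+w)].max(2).astype(float)
        g=cv2.resize(g,None,fx=S,fy=S,interpolation=cv2.INTER_LINEAR); crops.append((d,a,b,g))
    def cost(p):
        e=0
        for d,a,b,g in crops:
            L=np.zeros(g.shape,np.uint8)
            def hull(pts,c):
                q=(proj(d,pts)-[a,b]+.5)*S-.5
                cv2.fillConvexPoly(L,cv2.convexHull(np.round(q*16).astype(np.int32)),c,shift=4)
            if pl:
                lo,hi=prism(outline(*PLT[pl]),p[0],p[1],p[2]/50,0,12); hull(np.r_[lo,hi],1); hull(hi,2)
            if jar:
                k,A,B,h=JAR[jar]; q=p[-3:]; z=12
                lo,hi=prism(outline(k,A-3,B-3),q[0],q[1],q[2]/50,z,z+h-22); hull(np.r_[lo,hi],3)
                lo,hi=prism(outline(k,A,B),q[0],q[1],q[2]/50,z+h-22,z+h); hull(np.r_[lo,hi],4); hull(hi,5)
            n=np.bincount(L.ravel(),minlength=6); m=np.bincount(L.ravel(),g.ravel(),6)/np.maximum(n,1)
            e+=np.mean(np.minimum(abs(g-m[L]),60))
        return e
    best=None
    n=len(x0); sim=np.r_[[x0],[np.array(x0)+v for v in np.eye(n)*8]]
    for _ in range(3):
        r=minimize(cost,sim[0],method='Nelder-Mead',options=dict(initial_simplex=sim,xatol=.1,fatol=.003,maxiter=500))
        sim=np.r_[[r.x],[r.x+v for v in np.eye(n)*4]]
    p=r.x.copy(); p[2::3]*=180/np.pi/50
    return p.round(1),round(r.fun,2)
E
cat > m.py <<'E'
from h import *
ims=[arm.get_image('top'),arm.get_image('scene')]
t=ims[0]
def go(pl,jar,uvp,yp,uvj=None,yj=0):
    x=[*ray(t,uvp,12),yp*50] if pl else []
    if jar: x+=[*ray(t,uvj,12+JAR[jar][3]),yj*50]
    print(pl,jar,np.round(x),*fit(ims,pl,jar,x),[fit([d],pl,jar,x)[0] for d in ims])
go('square','slim',(253,227),-.3,(244,218))
go('oblong','wide',(385,212),1.57,(393,205))
go('wide','oblong',(317,306),0,(316,307),1.6)
go('slim','square',(463,303),0,(476,301),0)
go('hex',None,(191,312),0)
print('beaker',ray(t,(157,216),0))
E
python3 m.py
```

```text
square slim [631. 113. -15. 630. 117.   0.] [634.1 111.5 -21.1 634.6 115.1   2.7] 11.52 [array([633.2, 112.7, -21. , 629. , 117.2,   6.5]), array([635.5, 110.3, -21.2, 635.9, 114. ,   4.2])]
oblong wide [ 657. -145.   78.  655. -150.    0.] [ 660.7 -145.3    2.6  658.5 -148.7   72.9] 14.58 [array([ 642.1, -153.9,  115.8,  669.7, -135.4,  -29.1]), array([ 661.8, -146.2,  182.5,  659. , -149.2,  -19.4])]
wide oblong [477.  -9.   0. 474.  -7.  80.] [479.6  -8.7   2.3 468.9 -19.  108.5] 14.23 [array([478.8,  -7.3,   7.4, 478.9, -23.1,  99.3]), array([481.1,  -9.7,   9.9, 467. , -20. , 102.5])]
slim square [ 477. -288.    0.  478. -288.    0.] [ 478.4 -287.1    4.4  478.9 -290.1   -2.5] 15.65 [array([ 477.5, -285.3,    4.5,  478.3, -288.9,   -1.7]), array([ 479.6, -287.5,    6. ,  479.5, -290.7,   -3.5])]
hex None [469. 231.   0.] [471.  231.6  21.9] 8.93 [array([470.3, 232.5,  22.5]), array([472.6, 230.4,  21.9])]
beaker [659.94095428 308.66075398]
```

```bash
sed -i '/^go/d;/^print/d' m.py; cat >> m.py <<'E'
go('oblong','wide',(385,212),.03,(393,205))
go('wide','oblong',(317,306),0,(316,307),.1)
E
python3 m.py
```

```text
oblong wide [ 657. -145.    2.  655. -150.    0.] [ 660.6 -145.4    2.4  658.4 -148.6    4.6] 14.58 [array([ 659.8, -144.2,    2.8,  656.7, -147.5,   -4.3]), array([ 661.8, -146.2,    2.4,  659.1, -149.2,    1.6])]
wide oblong [477.  -9.   0. 474.  -7.   5.] [479.5  -8.6   5.9 476.9  -8.    9.1] 10.68 [array([478.7,  -7.7,   1.7, 476.1,  -7.1,   8.4]), array([480.9,  -9.6,   2.2, 477.5,  -8.5,   8.5])]
```

```bash
cat > go.py <<'E'
import sys; from h import *
from scipy.spatial.transform import Rotation as R
s=arm.read_state(); M=R.from_rotvec(s['eef_rot']).as_matrix(); x,y,z,yaw=map(float,sys.argv[1:5])
d=M.T@(np.array([x,y,z])-s['tool_pos'])/10
ya=np.degrees(np.arctan2(M[1,1],M[0,1])); 
print('t',s['t'],'pos',s['tool_pos'].round(1),'ytool',ya.round(1),'tilt',np.degrees(np.arccos(-M[2,2])).round(2),'shift',d.round(2),'turn',round(-(yaw-ya),1))
E
echo
```

Call:
{"name": "jog_arm", "arguments": {
  "motion": "0 0 0 -8.6; 0 0 0 -8.6; 0 -3 0 0; 0 -5 0 0; 0 -5 0 0; 0 -4 0 0; 0 -2 0 0",
  "fingers": 8.5,
  "force": 60
}}

```text
t: 1.18
tool_pos: [184.5, 405.4, 231.3]
eef_rot: [0.0, 3.141, 0.0]
contact_force: [-0.0, 0.6, 0.2]
finger_gap: 85.2
grasp_force: 0.0
```

Call:
{"name": "jog_arm", "arguments": {
  "motion": "-2 -1 0 0; -4.5 -3 0 0; -5 -3.5 0 0; -5 -3.5 0 0; -5 -3.5 1 0; -5 -3.5 1 0; -5 -3.5 1 0; -5 -3.5 1 0"
}}

```text
t: 2.17
tool_pos: [551.4, 155.8, 191.2]
eef_rot: [-0.0, 3.141, 0.0]
contact_force: [0.2, 1.7, 0.6]
finger_gap: 85.3
grasp_force: 0.0
```

Call:
{"name": "jog_arm", "arguments": {
  "motion": "-4.5 -3 1 0; -3 -1 1 0; -0.8 -0.1 0 0; 0 0 0 0; 0 0 0 0"
}}

```text
t: 2.8
tool_pos: [632.1, 117.2, 171.9]
eef_rot: [-0.002, 3.141, 0.0]
contact_force: [-0.9, 0.2, -0.1]
finger_gap: 85.2
grasp_force: 0.0
```

```bash
python3 go.py 633 115 64 90
```

```text
t 2.8 pos [632.1 117.2 171.9] ytool 90.1 tilt 0.02 shift [-0.09 -0.22 10.79] turn 0.1
```

Call:
{"name": "jog_arm", "arguments": {
  "motion": "-0.1 -0.2 1.5 0; 0 0 3 0; 0 0 3 0; 0 0 2 0; 0 0 1.3 0; 0 0 0 0"
}}

```text
t: 3.55
tool_pos: [633.1, 114.3, 62.3]
eef_rot: [0.001, -3.14, 0.0]
contact_force: [-0.0, 0.1, 0.5]
finger_gap: 84.8
grasp_force: 0.0
```

Call:
{"name": "jog_arm", "arguments": {
  "motion": "0 0 0 0; 0 0 0 0; 0 0 0 0; 0 0 0 0; 0 0 0 0; 0 0 0 0",
  "fingers": 3.0
}}

```text
t: 4.3
tool_pos: [634.6, 114.4, 64.5]
eef_rot: [-0.001, 3.14, 0.0]
contact_force: [-0.6, 0.5, 5.3]
finger_gap: 34.4
grasp_force: 59.6
```

Call:
{"name": "jog_arm", "arguments": {
  "motion": "0 0 -0.3 0; 0 0 -0.5 0; 0 0 -0.7 0; 0 0 0 0"
}}

```text
t: 4.8
tool_pos: [634.4, 114.3, 79.2]
eef_rot: [-0.001, 3.14, 0.0]
contact_force: [-0.4, 0.1, -1.1]
finger_gap: 34.6
grasp_force: 59.7
```

```bash
python3 - <<'E'
from h import *
a=arm.get_image('scene')['img'][120:320,280:500]; b=arm.get_image('top')['img'][150:350,160:380]
cv2.imwrite('pics/g1.png',cv2.resize(np.hstack([a,b]),(792,360))[:,:,::-1]); print(arm.read_state())
E
```

```text
{'t': 4.9, 'qpos': array([ 5.60474078e-02,  4.08472214e-01,  1.59348553e+00,  2.54351438e-05,
        1.13939523e+00, -1.51514753e+00]), 'qvel': array([-6.98899679e-04,  3.66384130e-03,  5.38516819e-03, -5.84904013e-04,
        9.63828122e-04,  3.20917616e-05]), 'effort': array([-3.28151793e-03, -5.55471754e+01, -3.58395302e+01,  8.15147791e-05,
       -1.16859691e-02,  6.47534762e-05]), 'tool_pos': array([633.83918887, 114.29363086,  78.43457154]), 'eef_rot': array([-6.09392120e-04,  3.14135458e+00,  5.72491686e-05]), 'contact_force': array([ 0.18761357,  0.64082747, -2.03135438]), 'moment': array([-0.03669231, -0.00150467, -0.02130859]), 'grasp_force': 59.70835983753204, 'finger_gap': 34.594378832059306}
```

View pics/g1.png

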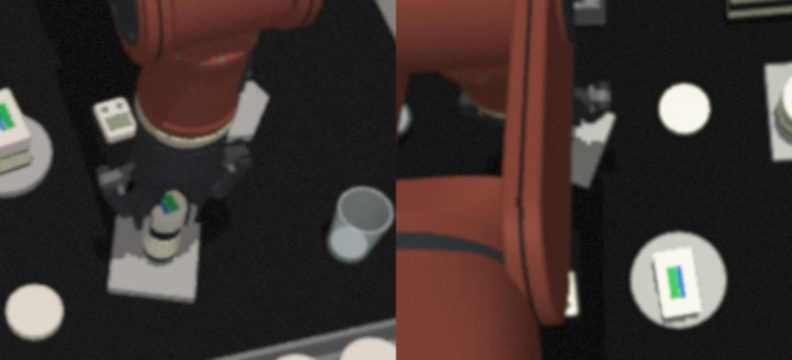

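The jar hangs upright in the grasp, clear of the plate, with the lid at (170,205) in the left crop. I'll carry it to the hexagon.

Call:
{"name": "jog_arm", "arguments": {
  "motion": "0 0 -1.5 0; 1.5 1 -2 0; 3 2 -0.5 0; 4 3 0 0; 4 3 0 0; 2.5 1.9 0 0; 1.2 0.8 0 0; 0 0 0 0"
}}

```text
t: 5.9
tool_pos: [471.9, 231.5, 119.0]
eef_rot: [-0.003, 3.14, 0.0]
contact_force: [-0.5, -0.6, -2.4]
finger_gap: 34.4
grasp_force: 59.8
```

```bash
python3 go.py 471 231.5 64.5 90
```

```text
t 5.9 pos [471.9 231.5 119. ] ytool 90.1 tilt 0.07 shift [ 0.1  -0.    5.45] turn 0.1
```

Call:
{"name": "jog_arm", "arguments": {
  "motion": "0.1 0 1.5 0; 0 0 2 0; 0 0 1 0; 0 0 0.5 0; 0 0 0.2 0; 0 0 0.2 0; 0 0 0 0; 0 0 0 0"
}}

```text
t: 6.9
tool_pos: [471.0, 231.4, 64.7]
eef_rot: [-0.001, 3.141, 0.0]
contact_force: [-0.0, -0.1, -1.2]
finger_gap: 34.5
grasp_force: 59.9
```

Call:
{"name": "jog_arm", "arguments": {
  "motion": "0 0 0.1 0; 0 0 0 0; 0 0 0 0"
}}

```text
t: 7.28
tool_pos: [471.4, 231.4, 64.5]
eef_rot: [-0.001, 3.14, 0.0]
contact_force: [-1.2, -0.2, 6.3]
finger_gap: 34.4
grasp_force: 60.7
```

Call:
{"name": "jog_arm", "arguments": {
  "motion": "0 0 0 0; 0 0 0 0; 0 0 0 0; 0 0 0 0; 0 0 -1.5 0; 0 0 -3 0; 0 0 -3.5 0; 0 0 -2.6 0",
  "fingers": 8.5
}}

```text
t: 8.28
tool_pos: [471.5, 231.5, 172.2]
eef_rot: [-0.001, 3.139, 0.001]
contact_force: [0.3, -0.6, -0.6]
finger_gap: 85.1
grasp_force: 0.0
```

Call:
{"name": "jog_arm", "arguments": {
  "motion": "0 -3 0 0; 0 -5 0 0; -0.8 -5.5 0 0; 0 -6 0 0; 0 -6 0 0; 0 -6 0 0; 0 -6 0 0; 0 -5 0 0"
}}

```text
t: 9.28
tool_pos: [478.9, -196.3, 170.8]
eef_rot: [0.001, 3.14, -0.002]
contact_force: [0.9, 0.0, -0.0]
finger_gap: 84.8
grasp_force: 0.0
```

Call:
{"name": "jog_arm", "arguments": {
  "motion": "0 -4.6 0 0; 0 -3 0 0; 0 -1 0 0; 0 -1 0 2.5; 0 0 0 0; 0 0 0 0"
}}

```text
t: 10.02
tool_pos: [479.1, -288.8, 169.4]
eef_rot: [-0.066, -3.141, -0.001]
contact_force: [-0.6, -0.3, -1.1]
finger_gap: 84.9
grasp_force: 0.0
```

```bash
python3 go.py 479 -290 49 87.5
```

```text
t 10.025 pos [ 479.1 -288.8  169.4] ytool 87.6 tilt 0.02 shift [ 0.   -0.12 12.04] turn 0.1
```

Call:
{"name": "jog_arm", "arguments": {
  "motion": "0 -0.1 2 0; 0 0 3.5 0; 0 0 3.5 0; 0 0 2 0; 0 0 1 0; 0 0 0 0"
}}

```text
t: 10.78
tool_pos: [478.8, -290.1, 49.0]
eef_rot: [-0.067, -3.14, -0.001]
contact_force: [-0.0, -0.3, 0.2]
finger_gap: 85.3
grasp_force: 0.0
```

Call:
{"name": "jog_arm", "arguments": {
  "motion": "0 0 0 0; 0 0 0 0; 0 0 0 0; 0 0 0 0; 0 0 0 0",
  "fingers": 4.0
}}

```text
t: 11.4
tool_pos: [479.7, -291.2, 50.6]
eef_rot: [0.068, 3.139, -0.002]
contact_force: [-0.4, 1.3, 6.0]
finger_gap: 45.0
grasp_force: 61.7
```

```bash
python3 go.py 479 -290 49 87.5
```

```text
t 11.4 pos [ 479.7 -291.2   50.6] ytool 87.5 tilt 0.11 shift [0.07 0.12 0.16] turn 0.0
```

Call:
{"name": "jog_arm", "arguments": {
  "motion": "0 0 -0.5 0; 0 0 -1 0; 0 0 -2 0; 0 0 -3 0; 0 0 -3 0; 0 0 -2 0; 0 0 -0.5 0; 0 0 0 0"
}}

```text
t: 12.4
tool_pos: [478.8, -290.7, 169.2]
eef_rot: [0.068, 3.141, -0.0]
contact_force: [-0.6, -0.4, -1.3]
finger_gap: 45.2
grasp_force: 61.4
```

```bash
python3 go.py 634 111.5 51 69
```

```text
t 12.4 pos [ 478.8 -290.7  169.2] ytool 87.5 tilt 0.0 shift [-13.77  40.86  11.82] turn 18.5
```

Call:
{"name": "jog_arm", "arguments": {
  "motion": "-0.7 2 0 0; -1.3 4 0 0; -2 6 0 0; -2 6 0 0; -2 6 0 0; -2 6 0 0; -2 6 0 0; -1.3 3.5 0 0"
}}

```text
t: 13.4
tool_pos: [626.8, 99.1, 167.8]
eef_rot: [-0.063, -3.139, -0.001]
contact_force: [0.1, -0.3, -1.2]
finger_gap: 45.3
grasp_force: 61.6
```

Call:
{"name": "jog_arm", "arguments": {
  "motion": "-0.4 1.4 0 0; 0 0 0 4; 0 0 0 6; 0 0 0 5; 0 0 0 3.5; 0 0 0 0; 0 0 0 0"
}}

```text
t: 14.28
tool_pos: [631.7, 108.2, 168.8]
eef_rot: [-0.571, -3.088, 0.0]
contact_force: [0.2, -0.4, -1.9]
finger_gap: 45.6
grasp_force: 61.6
```

```bash
python3 go.py 634 111.5 51 69
```

```text
t 14.275 pos [631.7 108.2 168.8] ytool 69.1 tilt 0.05 shift [-0.11  0.39 11.78] turn 0.1
```

Call:
{"name": "jog_arm", "arguments": {
  "motion": "-0.1 0.4 2 0; 0 0 3.5 0; 0 0 3 0; 0 0 2 0; 0 0 0.7 0; 0 0 0.3 0; 0 0 0 0; 0 0 0.2 0"
}}

```text
t: 15.28
tool_pos: [635.6, 111.9, 53.7]
eef_rot: [0.571, 3.087, 0.001]
contact_force: [-0.5, -0.4, -0.7]
finger_gap: 45.4
grasp_force: 61.6
```

Call:
{"name": "jog_arm", "arguments": {
  "motion": "0 0 0.1 0; 0 0 0 0; 0 0 0 0"
}}

```text
t: 15.65
tool_pos: [634.6, 111.8, 51.4]
eef_rot: [0.572, 3.089, 0.0]
contact_force: [0.4, -0.3, -1.6]
finger_gap: 45.0
grasp_force: 61.6
```

Call:
{"name": "jog_arm", "arguments": {
  "motion": "0 0 0.1 0; 0 0 0.1 0; 0 0 0 0; 0 0 0 0"
}}

```text
t: 16.15
tool_pos: [634.8, 111.9, 50.6]
eef_rot: [0.572, 3.089, -0.0]
contact_force: [-3.8, -0.1, 6.9]
finger_gap: 45.2
grasp_force: 62.4
```

Call:
{"name": "jog_arm", "arguments": {
  "motion": "0 0 0 0; 0 0 0 0; 0 0 0 0; 0 0 0 0; 0 0 -2 0; 0 0 -3.5 0; 0 0 -3.5 0; 0 0 -3 0",
  "fingers": 8.5
}}

```text
t: 17.15
tool_pos: [635.2, 111.9, 172.8]
eef_rot: [0.571, 3.086, 0.001]
contact_force: [-0.1, 0.3, -0.3]
finger_gap: 84.9
grasp_force: 0.0
```

Call:
{"name": "jog_arm", "arguments": {
  "motion": "0 0 0 -7; 0 0 0 -7; 0 0 0 -7; 2.5 1.8 0 0; 5 3.5 0 0; 5 3.5 0 0; 3 2.2 0 0; 0.9 1 0 0"
}}

```text
t: 18.15
tool_pos: [469.4, 233.0, 170.9]
eef_rot: [-0.004, 3.14, 0.001]
contact_force: [0.3, 0.0, 0.7]
finger_gap: 85.0
grasp_force: 0.0
```

Call:
{"name": "jog_arm", "arguments": {
  "motion": "0 0 0 0; 0 0 0 0"
}}

```text
t: 18.4
tool_pos: [471.7, 231.2, 169.9]
eef_rot: [0.001, 3.14, -0.0]
contact_force: [-1.1, 0.1, -0.4]
finger_gap: 84.8
grasp_force: 0.0
```

```bash
python3 go.py 471 231.5 62.5 90; cat > chk.py <<'E'
import sys; from h import *
a,b=arm.get_image('scene')['img'],arm.get_image('top')['img']
cv2.imwrite(sys.argv[1],np.hstack([a[60:400,60:560],b[160:400,120:520]][:1] if len(sys.argv)>2 else [cv2.resize(a,(400,300)),cv2.resize(b,(400,300))])[:,:,::-1])
E
python3 chk.py pics/c2.png 1
```

```text
t 18.4 pos [471.7 231.2 169.9] ytool 90.0 tilt 0.07 shift [ 0.08  0.03 10.74] turn -0.0
```

View pics/c2.png

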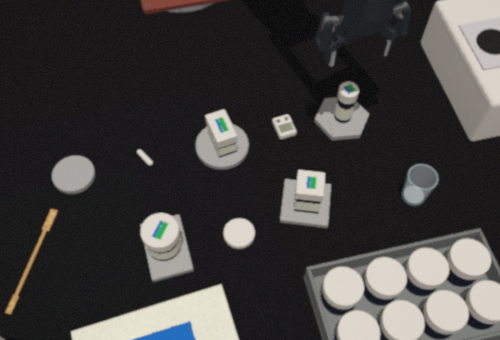

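The square jar stands on the square plate at (308,195), lined up with it. The slim jar is upright on the hexagon at (345,105). The small round plate at (73,173) is empty, so I'll take the slim jar there.

Call:
{"name": "jog_arm", "arguments": {
  "motion": "0 0 2 0; 0 0 3 0; 0 0 3 0; 0 0 2 0; 0 0 0.6 0; 0 0 0 0; 0 0 0 0"
}}

```text
t: 19.38
tool_pos: [471.5, 231.9, 64.4]
eef_rot: [-0.0, 3.14, 0.001]
contact_force: [0.2, 0.2, 0.3]
finger_gap: 85.0
grasp_force: 0.0
```

Call:
{"name": "jog_arm", "arguments": {
  "motion": "0 0 0 0; 0 0 0 0; 0 0 0 0; 0 0 0 0; 0 0 0 0; 0 0 0 0",
  "fingers": 3.0
}}

```text
t: 20.12
tool_pos: [470.9, 232.0, 63.9]
eef_rot: [-0.001, 3.141, 0.001]
contact_force: [-1.1, -0.8, 6.1]
finger_gap: 34.4
grasp_force: 59.7
```

Call:
{"name": "jog_arm", "arguments": {
  "motion": "0 0 -0.4 0; 0 0 -1 0; 0 0 -2 0; 0 0 -3 0; 0 0 -3 0; 0 0 -1.2 0; 0 0 0 0"
}}

```text
t: 21.0
tool_pos: [470.9, 231.9, 170.0]
eef_rot: [-0.001, 3.14, 0.001]
contact_force: [0.2, 1.2, -2.2]
finger_gap: 34.5
grasp_force: 59.8
```

```bash
python3 go.py 478.5 -287 64.5 90
```

```text
t 21.0 pos [470.9 231.9 170. ] ytool 90.0 tilt 0.09 shift [ -0.73 -51.89  10.52] turn 0.0
```

Call:
{"name": "jog_arm", "arguments": {
  "motion": "0 -2 0 0; -0.7 -4 0 0; 0 -5.5 0 0; 0 -6 0 0; 0 -6 0 0; 0 -6 0 0; 0 -6 0 0; 0 -6 0 0"
}}

```text
t: 22.0
tool_pos: [475.8, -185.5, 167.8]
eef_rot: [-0.0, -3.139, -0.002]
contact_force: [-0.1, -0.0, -2.1]
finger_gap: 34.6
grasp_force: 60.0
```

Call:
{"name": "jog_arm", "arguments": {
  "motion": "0 -5 0 0; 0 -3 0 0; 0 -1.7 0 0; 0 -0.7 0 0; 0 0 0 0; 0 0 0 0"
}}

```text
t: 22.75
tool_pos: [477.7, -286.1, 169.2]
eef_rot: [0.003, -3.141, -0.001]
contact_force: [0.2, 0.1, -2.0]
finger_gap: 34.5
grasp_force: 60.1
```

```bash
python3 go.py 478.5 -287 64.5 90
```

```text
t 22.75 pos [ 477.7 -286.1  169.2] ytool 90.1 tilt 0.03 shift [-0.08 -0.1  10.47] turn 0.1
```

Call:
{"name": "jog_arm", "arguments": {
  "motion": "-0.1 -0.1 2 0; 0 0 3 0; 0 0 3 0; 0 0 1.5 0; 0 0 0.5 0; 0 0 0.2 0; 0 0 0.2 0; 0 0 0 0"
}}

```text
t: 23.75
tool_pos: [479.0, -288.6, 66.0]
eef_rot: [-0.001, 3.141, -0.001]
contact_force: [-0.5, 0.3, -1.0]
finger_gap: 34.3
grasp_force: 60.1
```

Call:
{"name": "jog_arm", "arguments": {
  "motion": "0 0 0.1 0; 0 0 0 0; 0 0 0 0; 0 0 0 0"
}}

```text
t: 24.25
tool_pos: [478.6, -288.2, 64.3]
eef_rot: [-0.001, 3.142, 0.0]
contact_force: [-0.4, -0.4, -1.5]
finger_gap: 34.5
grasp_force: 60.1
```

Call:
{"name": "jog_arm", "arguments": {
  "motion": "0 0 0.1 0; 0 0 0.1 0; 0 0 0 0; 0 0 0 0"
}}

```text
t: 24.75
tool_pos: [479.2, -288.5, 63.9]
eef_rot: [-0.001, 3.141, -0.001]
contact_force: [-2.6, 3.7, 8.6]
finger_gap: 34.5
grasp_force: 61.1
```

Call:
{"name": "jog_arm", "arguments": {
  "motion": "0 0 0 0; 0 0 0 0; 0 0 0 0; 0 0 0 0; 0 0 -2 0; 0 0 -3.5 0; 0 0 -3 0; 0 0 -2 0",
  "fingers": 8.5
}}

```text
t: 25.75
tool_pos: [479.1, -288.6, 169.0]
eef_rot: [-0.001, 3.14, -0.002]
contact_force: [0.2, -0.4, 0.0]
finger_gap: 84.8
grasp_force: 0.0
```

Call:
{"name": "jog_arm", "arguments": {
  "motion": "-2 1.5 0 0; -4 3.5 0 0; -5 3.5 0 0; -4 3.2 0 0; -2 1.5 0 0; -1 0.8 0 0; 0 0 0 0; 0 0 0 0"
}}

```text
t: 26.75
tool_pos: [657.8, -149.1, 167.2]
eef_rot: [-0.001, -3.141, 0.0]
contact_force: [-0.4, -0.0, 0.5]
finger_gap: 84.8
grasp_force: 0.0
```

```bash
python3 go.py 658.5 -148.5 36 90
```

```text
t 26.75 pos [ 657.8 -149.1  167.2] ytool 90.0 tilt 0.04 shift [-0.08  0.06 13.12] turn -0.0
```

Call:
{"name": "jog_arm", "arguments": {
  "motion": "-0.1 0 2 0; 0 0 3.5 0; 0 0 3.5 0; 0 0 2.5 0; 0 0 1 0; 0 0 0.6 0; 0 0 0 0"
}}

```text
t: 27.62
tool_pos: [659.8, -148.4, 36.7]
eef_rot: [-0.0, 3.141, -0.0]
contact_force: [0.8, -0.0, 0.1]
finger_gap: 84.9
grasp_force: 0.0
```

Call:
{"name": "jog_arm", "arguments": {
  "motion": "0 0 0 0; 0 0 0 0; 0 0 0 0; 0 0 0 0; 0 0 0 0",
  "fingers": 5.7
}}

```text
t: 28.25
tool_pos: [660.8, -148.5, 38.0]
eef_rot: [-0.001, 3.139, -0.001]
contact_force: [0.3, -0.5, 5.9]
finger_gap: 61.2
grasp_force: 65.4
```

Call:
{"name": "jog_arm", "arguments": {
  "motion": "0 0 -0.4 0; 0 0 -1 0; 0 0 -2 0; 0 0 -3 0; 0 0 -3 0; 0 0 -2.5 0; 0 0 -0.8 0; 0 0 0 0"
}}

```text
t: 29.25
tool_pos: [659.9, -148.3, 164.2]
eef_rot: [-0.001, 3.14, -0.001]
contact_force: [-0.5, -0.7, -2.5]
finger_gap: 60.7
grasp_force: 65.3
```

```bash
python3 go.py 471 231.5 38 90
```

```text
t 29.25 pos [ 659.9 -148.3  164.2] ytool 90.0 tilt 0.08 shift [18.89 37.99 12.58] turn 0.0
```

Call:
{"name": "jog_arm", "arguments": {
  "motion": "1 2 0 0; 2 4 0 0; 2.6 5.2 0 0; 2.6 5.3 0 0; 2.6 5.3 0 0; 2.6 5.3 0 0; 2.6 5.3 0 0; 1.6 3.2 0 0"
}}

```text
t: 30.25
tool_pos: [480.9, 209.7, 161.8]
eef_rot: [0.003, -3.139, 0.0]
contact_force: [0.6, -0.8, -1.6]
finger_gap: 60.6
grasp_force: 65.5
```

Call:
{"name": "jog_arm", "arguments": {
  "motion": "1 1.8 0 0; 0.3 0.6 0 0; 0 0 0 0; 0 0 0 0"
}}

```text
t: 30.75
tool_pos: [470.8, 230.9, 163.0]
eef_rot: [-0.001, -3.141, 0.001]
contact_force: [-0.7, 0.5, -2.3]
finger_gap: 60.9
grasp_force: 65.5
```

```bash
python3 go.py 471 231.5 38 90
```

```text
t 30.75 pos [470.8 230.9 163. ] ytool 90.0 tilt 0.03 shift [-0.03  0.06 12.5 ] turn -0.0
```

Call:
{"name": "jog_arm", "arguments": {
  "motion": "0 0 2 0; 0 0 3.5 0; 0 0 3.5 0; 0 0 2 0; 0 0 0.9 0; 0 0 0.3 0; 0 0 0.2 0; 0 0 0 0"
}}

```text
t: 31.75
tool_pos: [471.1, 231.9, 40.1]
eef_rot: [-0.0, 3.14, 0.001]
contact_force: [-0.2, -0.4, -2.6]
finger_gap: 60.6
grasp_force: 65.5
```

Call:
{"name": "jog_arm", "arguments": {
  "motion": "0 0 0.1 0; 0 0 0 0; 0 0 0 0; 0 0 0 0"
}}

```text
t: 32.25
tool_pos: [470.4, 231.8, 38.3]
eef_rot: [-0.001, 3.142, 0.0]
contact_force: [-0.1, 0.2, -2.7]
finger_gap: 60.5
grasp_force: 65.5
```

Call:
{"name": "jog_arm", "arguments": {
  "motion": "0 0 0.1 0; 0 0 0.1 0; 0 0 0 0; 0 0 0 0"
}}

```text
t: 32.75
tool_pos: [470.6, 231.9, 38.0]
eef_rot: [0.001, -3.141, 0.0]
contact_force: [-6.2, -2.9, 13.0]
finger_gap: 60.8
grasp_force: 66.8
```

Call:
{"name": "jog_arm", "arguments": {
  "motion": "0 0 0 0; 0 0 0 0; 0 0 0 0; 0 0 0 0; 0 0 -2 0; 0 0 -3.5 0; 0 0 -3 0; 0 0 -1.5 0",
  "fingers": 8.5
}}

```text
t: 33.75
tool_pos: [471.3, 232.0, 138.1]
eef_rot: [-0.001, 3.139, 0.001]
contact_force: [0.1, -0.5, 0.4]
finger_gap: 85.1
grasp_force: 0.0
```

Call:
{"name": "jog_arm", "arguments": {
  "motion": "0 -3 0 0; -0.6 -5 0 0; 0 -6 0 0; 0 -5 0 0; 0 -3.5 0 0; 0 -1.5 0 -4.5; 0 0 0 -4.5; 0 0 0 0"
}}

```text
t: 34.75
tool_pos: [476.0, -8.4, 135.6]
eef_rot: [0.245, -3.131, -0.001]
contact_force: [-0.1, 1.3, -0.3]
finger_gap: 85.5
grasp_force: 0.0
```

Call:
{"name": "jog_arm", "arguments": {
  "motion": "0 0 0 0"
}}

```text
t: 34.88
tool_pos: [476.2, -8.0, 135.9]
eef_rot: [0.245, -3.131, -0.0]
contact_force: [0.5, 0.1, -0.6]
finger_gap: 84.8
grasp_force: 0.0
```

```bash
python3 go.py 477 -8 35 99
```

```text
t 34.875 pos [476.2  -8.  135.9] ytool 99.0 tilt 0.04 shift [-8.000e-02 -1.000e-02  1.009e+01] turn -0.0
```

Call:
{"name": "jog_arm", "arguments": {
  "motion": "-0.1 0 2 0; 0 0 3 0; 0 0 3 0; 0 0 1.5 0; 0 0 0.6 0; 0 0 0 0; 0 0 0 0"
}}

```text
t: 35.75
tool_pos: [478.5, -8.2, 36.4]
eef_rot: [-0.247, 3.13, -0.001]
contact_force: [0.7, -0.7, 0.3]
finger_gap: 85.2
grasp_force: 0.0
```

Call:
{"name": "jog_arm", "arguments": {
  "motion": "0 0 0 0; 0 0 0 0; 0 0 0 0; 0 0 0 0; 0 0 0 0; 0 0 0 0",
  "fingers": 3.3
}}

```text
t: 36.5
tool_pos: [477.9, -8.1, 35.8]
eef_rot: [-0.247, 3.131, -0.0]
contact_force: [-1.0, 0.5, 6.0]
finger_gap: 37.2
grasp_force: 60.7
```

Call:
{"name": "jog_arm", "arguments": {
  "motion": "0 0 -0.4 0; 0 0 -1 0; 0 0 -2 0; 0 0 -3 0; 0 0 -2.5 0; 0 0 -1 3; 0 0 0 3.5; 0 0 0 0"
}}

```text
t: 37.5
tool_pos: [477.5, -8.1, 134.7]
eef_rot: [-0.07, 3.14, -0.0]
contact_force: [0.4, -0.8, -1.4]
finger_gap: 37.3
grasp_force: 60.1
```

```bash
python3 go.py 660.5 -145.5 37 92.5
```

```text
t 37.5 pos [477.5  -8.1 134.7] ytool 92.6 tilt 0.02 shift [-17.67 -14.54   9.78] turn 0.1
```

Call:
{"name": "jog_arm", "arguments": {
  "motion": "-2 -1.5 0 0; -4 -3.5 0 0; -4.5 -4 0 0; -4 -3 0 0; -2 -1.6 0 0; -1.2 -0.9 0 0; 0 0 0 0; 0 0 0 0"
}}

```text
t: 38.5
tool_pos: [659.9, -144.6, 133.8]
eef_rot: [0.07, -3.139, -0.001]
contact_force: [0.8, 0.3, -1.2]
finger_gap: 37.3
grasp_force: 60.3
```

```bash
python3 go.py 660.5 -145.5 37 92.5
```

```text
t 38.5 pos [ 659.9 -144.6  133.8] ytool 92.6 tilt 0.09 shift [-0.07 -0.1   9.68] turn 0.1
```

Call:
{"name": "jog_arm", "arguments": {
  "motion": "0 -0.1 2 0; 0 0 3 0; 0 0 2.5 0; 0 0 1.2 0; 0 0 0.5 0; 0 0 0.3 0; 0 0 0.1 0; 0 0 0 0"
}}

```text
t: 39.5
tool_pos: [661.3, -146.3, 39.1]
eef_rot: [-0.069, 3.14, -0.001]
contact_force: [-1.0, -0.3, -1.6]
finger_gap: 37.3
grasp_force: 60.3
```

Call:
{"name": "jog_arm", "arguments": {
  "motion": "0 0 0.1 0; 0 0 0 0; 0 0 0 0"
}}

```text
t: 39.88
tool_pos: [660.8, -146.2, 37.4]
eef_rot: [-0.069, 3.141, -0.0]
contact_force: [-0.4, -0.0, -1.7]
finger_gap: 37.4
grasp_force: 60.3
```

Call:
{"name": "jog_arm", "arguments": {
  "motion": "0 0 0.1 0; 0 0 0.1 0; 0 0 0 0; 0 0 0 0"
}}

```text
t: 40.38
tool_pos: [660.9, -146.1, 35.8]
eef_rot: [-0.069, 3.141, -0.0]
contact_force: [-3.5, 1.2, 4.3]
finger_gap: 37.0
grasp_force: 60.9
```

Down on the plate. I'll release it and fetch the wide jar.

Call:
{"name": "jog_arm", "arguments": {
  "motion": "0 0 0 0; 0 0 0 0; 0 0 0 0; 0 0 0 0; 0 0 -2 0; 0 0 -3.5 0; 0 0 -3.5 0; 0 0 -3.5 2.5",
  "fingers": 8.5
}}

```text
t: 41.38
tool_pos: [661.2, -146.3, 163.3]
eef_rot: [0.001, 3.14, -0.001]
contact_force: [-0.2, -0.2, -0.0]
finger_gap: 85.0
grasp_force: 0.0
```

Call:
{"name": "jog_arm", "arguments": {
  "motion": "1 2.5 0 0; 2.5 5 0 0; 3 5.8 0 0; 2.8 5.8 0 0; 2.8 5.8 0 0; 2.8 5.8 0 0; 2.6 4 0 0; 1.5 3 0 0"
}}

```text
t: 42.38
tool_pos: [473.5, 225.1, 162.2]
eef_rot: [-0.003, 3.139, 0.001]
contact_force: [-0.1, -0.0, -0.5]
finger_gap: 85.3
grasp_force: 0.0
```

Call:
{"name": "jog_arm", "arguments": {
  "motion": "0 0 0 0; 0 0 0 0"
}}

```text
t: 42.62
tool_pos: [475.1, 222.9, 161.4]
eef_rot: [-0.001, 3.14, 0.0]
contact_force: [0.6, 0.1, 0.3]
finger_gap: 84.8
grasp_force: 0.0
```

```bash
python3 go.py 470.5 232 37 90; python3 chk.py pics/c3.png 1
```

```text
t 42.625 pos [475.1 222.9 161.4] ytool 90.0 tilt 0.11 shift [ 0.48  0.91 12.44] turn 0.0
```

View pics/c3.png

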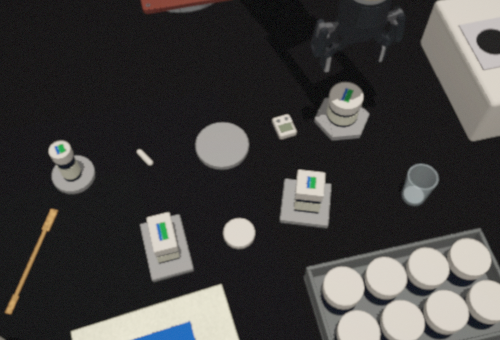

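The slim (65,165), oblong (165,240) and square (308,195) jars stand on their own plates. The wide jar waits on the hexagon at (343,108), and the large plate at (222,145) is free.

Call:
{"name": "jog_arm", "arguments": {
  "motion": "0.5 0.9 1 0; 0 0 3 0; 0 0 3.5 0; 0 0 2.9 0; 0 0 1.4 0; 0 0 0.6 0; 0 0 0 0"
}}

```text
t: 43.6
tool_pos: [469.7, 232.2, 36.6]
eef_rot: [-0.0, 3.141, 0.0]
contact_force: [-0.5, -0.4, -0.5]
finger_gap: 85.2
grasp_force: 0.0
```

Call:
{"name": "jog_arm", "arguments": {
  "motion": "0 0 0 0; 0 0 0 0; 0 0 0 0; 0 0 0 0; 0 0 0 0",
  "fingers": 5.7
}}

```text
t: 44.22
tool_pos: [470.7, 232.5, 37.8]
eef_rot: [-0.001, 3.139, 0.001]
contact_force: [-0.8, -1.7, 6.8]
finger_gap: 60.7
grasp_force: 65.1
```

Call:
{"name": "jog_arm", "arguments": {
  "motion": "0 0 -0.4 0; 0 0 -1 0; 0 0 -2 0; 0 0 -3 0; 0 0 -2 0; 0 0 -1 0; 0 0 0 0; 0 0 0 0"
}}

```text
t: 45.22
tool_pos: [468.6, 231.9, 129.3]
eef_rot: [0.001, -3.14, 0.001]
contact_force: [0.4, -0.8, -2.1]
finger_gap: 60.9
grasp_force: 65.3
```

```bash
python3 go.py 479.5 -8.6 39 90
```

```text
t 45.225 pos [468.6 231.9 129.3] ytool 90.0 tilt 0.1 shift [ -1.09 -24.04   9.04] turn 0.0
```

Call:
{"name": "jog_arm", "arguments": {
  "motion": "0 -2 0 0; -0.6 -4.5 0 0; -0.4 -5.5 0 0; 0 -5.5 0 0; 0 -4 0 0; 0 -2 0 0; 0 -0.5 0 0; 0 0 0 0"
}}

```text
t: 46.22
tool_pos: [479.0, -8.0, 129.9]
eef_rot: [-0.001, -3.141, -0.001]
contact_force: [0.2, 1.1, -2.1]
finger_gap: 60.6
grasp_force: 65.7
```

```bash
python3 go.py 479.5 -8.6 39 90
```

```text
t 46.225 pos [479.   -8.  129.9] ytool 90.0 tilt 0.06 shift [-0.06 -0.06  9.09] turn -0.0
```

Call:
{"name": "jog_arm", "arguments": {
  "motion": "-0.1 -0.1 2 0; 0 0 3 0; 0 0 2 0; 0 0 1.1 0; 0 0 0.5 0; 0 0 0.3 0; 0 0 0.1 0; 0 0 0 0"
}}

```text
t: 47.22
tool_pos: [480.9, -8.9, 40.8]
eef_rot: [-0.001, 3.141, -0.0]
contact_force: [0.0, 0.8, -2.3]
finger_gap: 60.8
grasp_force: 65.7
```

Call:
{"name": "jog_arm", "arguments": {
  "motion": "0 0 0.1 0; 0 0 0 0; 0 0 0 0"
}}

```text
t: 47.6
tool_pos: [480.5, -8.9, 39.4]
eef_rot: [-0.001, 3.141, -0.0]
contact_force: [-0.7, -0.3, -2.2]
finger_gap: 61.1
grasp_force: 65.7
```

Call:
{"name": "jog_arm", "arguments": {
  "motion": "0 0 0.1 0; 0 0 0.1 0; 0 0 0 0; 0 0 0 0"
}}

```text
t: 48.1
tool_pos: [480.6, -8.9, 37.9]
eef_rot: [0.001, -3.141, 0.0]
contact_force: [-3.2, -0.0, 5.1]
finger_gap: 60.7
grasp_force: 66.3
```

Call:
{"name": "jog_arm", "arguments": {
  "motion": "0 0 0 0; 0 0 0 0; 0 0 0 0; 0 0 0 0; 0 0 -2 0; 0 0 -3.5 0; 0 0 -4 0; 0 0 -4 0",
  "fingers": 8.5
}}

```text
t: 49.1
tool_pos: [480.2, -8.8, 173.4]
eef_rot: [0.001, -3.141, -0.0]
contact_force: [0.6, 0.4, 0.0]
finger_gap: 85.3
grasp_force: 0.0
```

Call:
{"name": "jog_arm", "arguments": {
  "motion": "1 3 -1 0; 2 5 -1 0; 2.5 5 -1 0; 2.5 5 -1 0; 2.5 5 0 0; 2.5 5 0 0; 2 4 0 0; 1 2 0 0"
}}

```text
t: 50.1
tool_pos: [319.0, 332.9, 212.3]
eef_rot: [0.005, -3.142, -0.001]
contact_force: [0.9, 1.1, 0.7]
finger_gap: 85.0
grasp_force: 0.0
```

```bash
sed -i '/^go/d' m.py; cat >> m.py <<'E'
def g2(pl,jar,p,yp,yj): 
    x=[*p,yp,*p,yj]; x[2]*=50/57.3; x[5]*=50/57.3
    print(pl,*fit(ims,pl,jar,x))
g2('square','square',(634,111.5),-21,-21)
g2('oblong','oblong',(660.5,-145.5),2.5,2.5)
g2('wide','wide',(479.5,-8.6),0,0)
g2('slim','slim',(478.5,-287),0,0)
E
python3 m.py; python3 chk.py pics/c4.png
```

```text
square [634.1 111.5 -21.2 635.3 113.8 -20.5] 12.48
oblong [ 660.7 -145.6    2.6  659.6 -145.4    2.9] 15.99
wide [ 4.793e+02 -8.600e+00 -3.000e-01  4.795e+02 -9.100e+00  4.200e+00] 11.39
slim [ 478.2 -287.     4.9  480.2 -288.2    0.5] 14.96
```

View pics/c4.png

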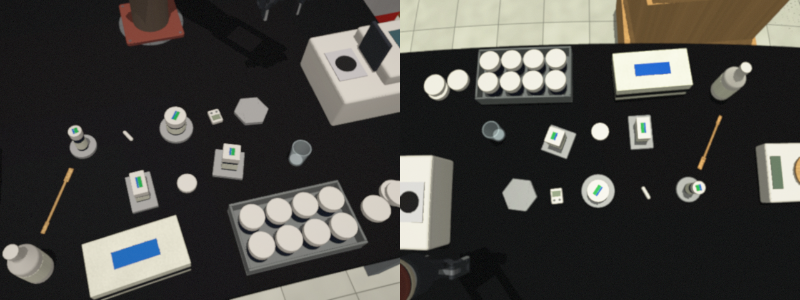

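All four jars stand upright on their own plates, within about 3 mm of centre and lined up. The beaker is where it was, and the gripper is clear of everything.

Call:
{"name": "jog_arm", "arguments": {
  "motion": "0 0 0 0; 0 0 0 0; 0 0 0 0; 0 0 0 0"
}}

```text
t: 50.8
tool_pos: [320.6, 330.8, 212.3]
eef_rot: [0.0, 3.142, 0.0]
contact_force: [-0.6, -0.0, -0.2]
finger_gap: 85.1
grasp_force: 0.0
```

```bash
python3 -c "
from cell import arm
print(arm.hand_in())"
```

```text
the job is handed in; nothing more can be done
None
```

All four jars stand upright on their own plates, within about 3 mm of centre and the square and oblong ones lined up within about 1° by camera measurement, the beaker was left alone, and the job was handed in at about 51 s (no verdict was returned).

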